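# Shut the bypass and set the heating valve to its memory pointer

### The job

Two ball valves stand on the hallway shelf. First shut the bypass, the valve with the short two-winged handle, by turning its handle clockwise until it sits fully square across its pipe; then open the other valve by turning its long lever until it lies directly over the steel memory pointer beneath it. Do not shift the pointer or any of the things lying around.

Things in the scene. Friction and masses are not known exactly. Their poses are not given: they have to be found in the camera images.
- main_valve: Heating-circuit ball valve, fixed: a copper pipe (26 mm thick) rises from the shelf, runs level for 170 mm with its axis 55 mm up, and goes down again; the brass valve is in the middle, with a round aluminium dial plate (90 mm across, 80 to 84 mm up) on it. Origin on the shelf straight below the lever's pivot; y along the pipe, z up.
- lever (a joint): Opening angle of the long lever: 0 = shut (square across the pipe, pointing along the valve's -x), 1.57 = fully open (along the pipe, pointing along the valve's -y). Grows anticlockwise seen from above; stays where it is left (needs about 3 N at the grip).
- lever_grip (a point): Point to grip on the long lever: 112 mm out from the pivot and 125 mm above the shelf, in the black sleeve (18 mm wide, 18 mm high, from 60 to 140 mm out). The lever points along this frame's -x; z up.
- pointer (a joint): Angle of the memory pointer, on the same pivot and scale as the lever: the opening wanted. It is stiff, and must stay as set.
- pointer_tip (a point): Upturned tip of the flat steel memory pointer, a strip 14 mm wide that lies above the dial plate (top 89 mm up) under the long lever and reaches past it; the tip is 165 mm from the pivot and rises to 103 mm. The pointer points along this frame's -x; z up.
- bypass_valve: Bypass ball valve, fixed: a pipe and valve like the other, without dial plate or pointer. Origin on the shelf straight below the handle's pivot; y along the pipe, z up.
- wing (a joint): Opening angle of the bypass valve's handle: 0 = shut (handle square across the pipe, against its stop), 1.57 = fully open (along the pipe). Grows anticlockwise seen from above; stays where it is left.
- wing_grip (a point): Middle of the bypass valve's short straight two-winged black handle, on its pivot, 125 mm above the shelf; the handle is 66 mm long along this frame's x, 13 mm wide and 22 mm high, centred on this point.
- bowl: White ceramic bowl, 140 mm across, 55 mm high; bystander. Origin: centre of its underside.
- hook_box: Open cardboard box of chrome picture hooks, 90 x 120 x 35 mm; bystander. Origin: centre of its underside.
- hammer: Hammer lying flat; bystander.
- wrench: Open-ended wrench, 160 mm long, lying flat; bystander.
- pencil: Wooden pencil, 170 mm long, 8 mm thick, lying between the two valves; bystander.
- jar: Closed jar, 70 mm across, 90 mm high; bystander. Origin: centre of its underside.
- level: Red plastic torpedo level, 200 x 22 x 45 mm, standing on its long edge; bystander. Origin: centre of its underside.
Things that resemble listed ones, but are neither listed nor needed, are in the scene too. There is more than one size of the bypass_valve; the job needs the largest.

How it is judged (in metres and radians):
On the way, in this order (a step that is already met when the one before it is completed fails the run):
1. the bypass handle is square across its pipe (value of joint wing below 0.12 rad), for 0.2 s.
2. the long lever lies over the memory pointer (angle between the x axis of lever_grip and the x axis of pointer_tip, either way round below 0.12 rad and value of joint wing below 0.12 rad), for 0.2 s.
At the end, for the whole second after the job is handed in: The bypass handle is within 0.12 rad (7 degrees) of shut, the long lever within 0.12 rad of the memory pointer's direction, and both handles are at rest (all of step 2 and velocity of joint lever between -0.05 and 0.05 rad/s and velocity of joint wing between -0.05 and 0.05 rad/s); the robot touches nothing.
It fails at once if the memory pointer is shifted (tip by more than 10 mm) (distance of pointer_tip from where it was at the start of the episode above 0.01 m).
It fails at once if any of the bystanders is shifted by more than 30 mm (distance of any of bowl, hook_box, hammer, wrench, pencil, jar, level from where it was at the start of the episode above 0.03 m).
It also fails if it takes over 53 s, if anything falls off the work surface, if the arm or the gripper's body presses on something with over 40 N, if the wrist force passes 120 N, or if a joint passes its speed limit or range.

### The arm

A 6-joint arm with a two-finger parallel gripper is mounted at the origin on the work surface. World frame = base frame: x ahead of the robot, y to its left, z up, the work surface at z = 0. Lengths are in mm, angles in rad, forces in N, time in s.
With the tool pointing down it reaches from about 400 to 825 mm from the base axis. Payload 7 kg.
Tool frame: the origin (TCP) lies on the front face of the gripper's body, between the roots of the fingers; the fingertips stand 66 mm ahead of it and the grasp point (between the pads) lies 47 mm ahead of it; z points along the fingers, y is the line along which they close (so a half turn about z gives the same grasp; the last joint's range is limited). The gripper opens to 88 mm and grips with 3 to 60 N. Pads are 19 mm wide; open, the fingers measure 130 mm over their backs; the gripper's body (78 mm by 193 mm) begins 47 mm behind the grasp point.
Start: joints at [1.513, 0.359, 0.012, 0, -1.224, -0.288], TCP at [228.799, 635.017, 292.161] pointing down, gripper open.
Joint ranges: [-3.07, 3.07], [-1.43, 2.12], [-1.02, 1.25], [-3.03, 1.67], [-3.05, -0], [-3.03, 3.03]. Speed limits (rad/s): [2.39, 2.39, 3.01, 3.14, 3.14, 3.14].

### API

Orientations are given as a rotation vector (axis times angle).
In Python, from station import monitor, grab_frame, camera_params, workorder, find_in, mark_of gives the robot as it stands.
- The arm moves only by the shell command python3 -m creep 'ROWS'. ROWS is JSON, a list of rows, each a list of 7 numbers: the turn, a rotation vector about the tool's x, y, z in degrees, then the shift along the tool's x, y, z in m, then the closure, from 0 (fully open) to 1 (shut). A call has 1 to 8 rows; each row shifts and turns the commanded pose from where the row before left it, along the tool's axes as they then stand; what a row does not reach is not made up. A row lasts 1/8 s, in which the tool goes at most 62.5 mm and 10.7 degrees, less where a joint would pass 70% of its speed; a pose out of reach is approached as far as the arm can. A call with a gripper value outside its range is refused whole. The fingers move at their own pace and stop on an object; the grip force is fixed at half the most. Time passes only in rows, so rows that do not move let the fingers close. It gives the time, the measured TCP pose, the force, the opening and the grip force at its end, in the units of the state.
- monitor.read_state(): the state, without advancing time (a new reading comes with each control period).
- grab_frame(name): name is "scene" or "top" or "wrist"; returns the picture (480x640x3 uint8, red, green, blue); there is no depth.
- camera_params(name): a dict with "fx", "fy", "cx", "cy" (pixels), "rvec" (rotation vector, rad) and "tvec" (3), from world to camera coordinates, as OpenCV has them. Camera axes: x right, y down, z forward; pixel columns grow to the right and rows downward; lengths in mm; the calibration is good to about 2 mm. The wrist camera is an equidistant fisheye: a pixel r from the principal point sees the ray r / f radians off the axis. A picture is of the moment at which its call begins: read the wrist's pose just before it. camera_params takes no time and is no camera call; for the wrist camera it gives the pose at the moment of the call.
- workorder.hand_in(): hands the job in; it is judged then, once.
Trained networks look in the newest picture that a camera, given by its name, has taken for a name from the list of things; names that differ only in an ending like _2 or _b are one class to them, and where a whole thing is asked for, a point or a joint stands for the part that bears it (a point fixed in the world has none). Each returns a list of dicts, best first, with "conf" (0 to 1); they miss things now and then, are a little off and sometimes report something else, mostly with a low value. They report only what shows in the picture. A call takes as long as a camera call. They do not tell look-alikes from the thing itself.
- find_in(camera, target): "at" ([x, y, z] in mm, in the coordinates of the camera as it stood for that picture, good to about 4 mm: the middle of the surface that is visible of it).
- mark_of(camera, target): "at" ([x, y, z] in mm, in the coordinates of the camera as it stood for that picture, good to about 4 mm: a listed point, or the origin of a listed thing).
The state is a dict: "time": time; "joint_positions": joint angles; "qvel": joint speeds; "tau": joint torques, N m; "position": TCP position; "tcp_rot": TCP orientation; "wrist_force": force on the tool from outside, world axes, zero at the start; "ft_torque": the same for the moment, N m; "opening": finger opening in mm; "finger_force": force on a finger pad.
Only numpy, scipy, OpenCV 4.12 (cv2) and the standard library are available. Lean on these libraries where they do the work, as an engineer would, in place of code of your own. Each camera call takes 0.05 s, during which the arm holds its last target. There are 200 camera calls.

## Working session

There is one attempt and no reset: what is moved stays moved. The work goes in short steps, Python scripts to look and compute and a shell command to move; the robot and the scene stay as the last step left them, time stands still between calls to the robot, and variables do not carry over. Pictures are saved under pics/ and viewed, at most 10 in all, crops included, and the job is handed in when it is done.

```bash
mkdir -p pics; cat > h.py <<'E'
import numpy as np,cv2
from station import *
def w(cam,p):
    c=camera_params(cam);R=cv2.Rodrigues(np.array(c['rvec'],float))[0]
    return R.T@(np.array(p,float)-np.array(c['tvec'],float))
def px(cam,P):
    c=camera_params(cam);R=cv2.Rodrigues(np.array(c['rvec'],float))[0]
    q=R@np.array(P,float)+np.array(c['tvec'],float)
    return c['fx']*q[0]/q[2]+c['cx'],c['fy']*q[1]/q[2]+c['cy']
def ray(cam,u,v,z):
    c=camera_params(cam);R=cv2.Rodrigues(np.array(c['rvec'],float))[0]
    o=-R.T@np.array(c['tvec'],float)
    d=R.T@np.array([(u-c['cx'])/c['fx'],(v-c['cy'])/c['fy'],1])
    return o+d*(z-o[2])/d[2]
def save(n,im): cv2.imwrite('pics/'+n+'.png',im[:,:,::-1])
E
python3 - <<'E'
from h import *
np.set_printoptions(precision=1,suppress=True)
for cam in ('top','scene'):
    save(cam,grab_frame(cam))
    for t in ('main_valve','bypass_valve','wing_grip','lever_grip','pointer_tip'):
        for d in mark_of(cam,t): 
            p=w(cam,d['at']);print(cam,t,round(d['conf'],2),p,np.array(px(cam,p)))
s=monitor.read_state();print(s['position'],s['tcp_rot'],s['time'])
E
```

```text
top main_valve 0.74 [585.2 178.7   0.2] [254.1 235.5]
top bypass_valve 0.76 [ 582.9 -208.6    0.3] [391.3 235.1]
top bypass_valve 0.66 [ 280.  -365.4    3.5] [450.7 343.6]
top bypass_valve 0.6 [ 431.8 -259.8    1.3] [410.9 288.7]
top bypass_valve 0.53 [ 579.4 -209.7  125.3] [399.1 230.9]
top wing_grip 0.51 [ 281.9 -364.4   84.7] [458.9 346.3]
top wing_grip 0.44 [ 580.  -209.1  125.5] [398.9 230.6]
top wing_grip 0.44 [ 431.1 -264.2   82.4] [418.5 288.8]
top lever_grip 0.9 [474.8 155.2 124.2] [256.8 272.9]
top pointer_tip 0.84 [508.7  33.4  92.6] [304.8 260. ]
scene main_valve 0.56 [584.6 182.8  -2.3] [343.  306.9]
scene bypass_valve 0.93 [ 430.2 -257.5    2.2] [299.  185.2]
scene bypass_valve 0.88 [ 583.2 -209.3   -2.4] [268.6 216.8]
scene bypass_valve 0.7 [ 281.5 -361.4   -0.1] [316.6 149. ]
scene wing_grip 0.36 [ 424.  -258.4   80.4] [299.6 168.4]
scene lever_grip 0.72 [402.9 -21.6  -2.1] [348.7 228.3]
scene lever_grip 0.63 [479.1 154.8 128.3] [369.6 257.2]
scene pointer_tip 0.49 [517.1 501.8  -3.3] [440.  384.6]
[228.8 635.  292.2] [-3.1  0.5  0. ] 0.6
```

```bash
python3 - <<'E'
import cv2
t=cv2.imread('pics/top.png')
cv2.imwrite('pics/topc.png',cv2.resize(t[180:370,200:480],None,fx=2.85,fy=2.85,interpolation=cv2.INTER_CUBIC))
E
```

```text
(no output)
```

View pics/topc.png

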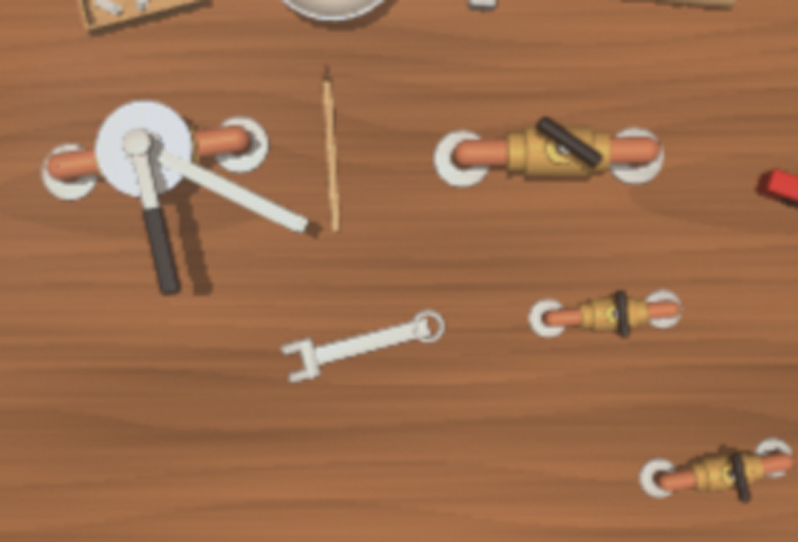

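View pics/scene.png

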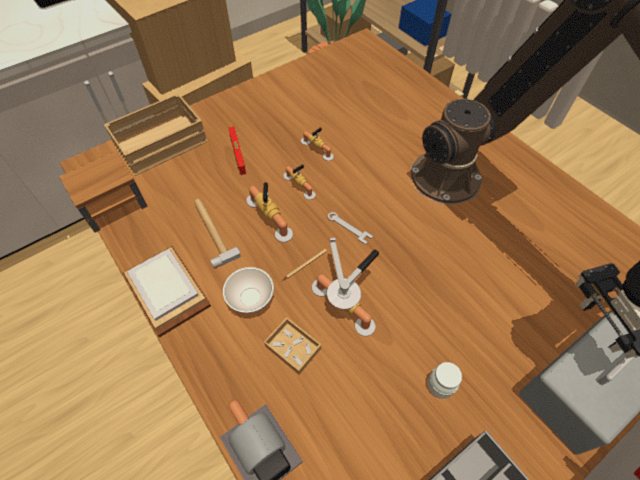

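The bypass candidates in the top view are (391,235), (411,289) and (451,344). The one at (391,235), crop (563,150), has clearly the thickest pipe and longest handle, so it is the largest and the one meant. In the crop its handle runs from (540,122) to (598,160). The lever points down-right to (170,290), and the pointer tip is at (315,230).

```bash
python3 - <<'E'
from h import *
np.set_printoptions(precision=2,suppress=True)
im=cv2.imread('pics/top.png')
C=lambda u,v,z: ray('top',200+u/2.85,180+v/2.85,z)[:2]
def ang(a,b): d=b-a; return np.degrees(np.arctan2(d[1],d[0]))
# wing by segmentation
def seg(u0,u1,v0,v1,z,th=75):
    g=im[v0:v1,u0:u1].max(axis=2); v,u=np.nonzero(g<th)
    P=np.array([ray('top',a+u0,b+v0,z)[:2] for a,b in zip(u,v)])
    m=P.mean(0); e,V=np.linalg.eigh(np.cov((P-m).T)); d=V[:,1]
    t=(P-m)@d; return len(P),m,np.degrees(np.arctan2(d[1],d[0])),np.ptp(t)
print('wing',seg(386,414,218,242,136))
print('sleeve',seg(248,264,250,285,134))
print('bypass pipe',ang(C(461,153,60),C(648,150,60)), 'flange',ang(C(461,158,0),C(635,155,0)),(C(461,158,0)+C(635,155,0))/2)
print('main pipe',ang(C(60,167,60),C(240,138,60)),'flange',ang(C(70,172,0),C(241,145,0)),(C(70,172,0)+C(241,145,0))/2)
print('lever pivot',C(136,142,134),'ptr tip',C(315,230,103), 'sleeve end',C(170,290,134))
s=monitor.read_state()
R=cv2.Rodrigues(np.array(s['tcp_rot'],float))[0];print(R,s['position'])
E
```

```text
wing (66, array([ 582.57, -205.57]), np.float64(52.414174587768), np.float64(59.62828297155622))
sleeve (21, array([491.33, 149.5 ]), np.float64(-167.1851731004726), np.float64(67.81966940397422))
bypass pipe -89.59362989432874 flange -89.52271647580922 [ 583.39 -211.42]
main pipe -81.30468691342956 flange -81.48683693696391 [584.91 177.41]
lever pivot [584.51 177.36] ptr tip [506.15  18.14] sleeve end [452.02 146.71]
[[ 0.94 -0.34 -0.  ]
 [-0.34 -0.94  0.  ]
 [-0.   -0.   -1.  ]] [228.79 635.   292.19]
```

```bash
M='python3 -m creep'
python3 -m creep '[[0,0,0,0.0389,0.0421,0,0],[0,0,0,0.0389,0.0421,0,0],[0,0,0,0.0389,0.0421,0,0],[0,0,0,0.0389,0.0421,0,0],[0,0,0,0.0389,0.0421,0,0],[0,0,0,0.0389,0.0421,0,0],[0,0,0,0.0389,0.0421,0,0],[0,0,0,0.0389,0.0421,0,0]]'
python3 -m creep '[[0,0,0,0.0389,0.0421,0,0],[0,0,0,0.0389,0.0421,0,0],[0,0,0,0.0389,0.0421,0,0],[0,0,0,0.0389,0.0421,0,0],[0,0,0,0.0389,0.0421,0,0],[0,0,0,0.0389,0.0421,0,0],[0,0,0,0.0389,0.0421,0,0],[0,0,0,0.0389,0.0421,0,0]]'
python3 -m creep '[[0,0,10.6,0,0,0,0],[0,0,10.6,0,0,0,0],[0,0,10.6,0,0,0,0],[0,0,10.6,0,0,0,0],[0,0,10.6,0,0,0,0]]'
python3 -m creep '[[0,0,10.6,0,0,0,0],[0,0,10.6,0,0,0,0],[0,0,10.6,0,0,0,0],[0,0,10.6,0,0,0,0],[0,0,10.6,0,0,0,0],[0,0,0,0,0,0,0],[0,0,0,0,0,0,0]]'
python3 - <<'E'
from h import *
np.set_printoptions(precision=3,suppress=True)
s=monitor.read_state();R=cv2.Rodrigues(np.array(s['tcp_rot'],float))[0]
print(s['time'],np.array(s['position']),np.degrees(np.arctan2(R[1,0],R[0,0])),np.array(s['joint_positions']),s['opening'])
im=grab_frame('wrist');save('w1',im)
for t in ('wing_grip',):
    for d in mark_of('wrist',t): print(t,d['conf'],w('wrist',d['at']))
c=camera_params('wrist');print(c)
E
```

```text
time: 1.6
position: [407.8, 211.0, 292.7]
tcp_rot: [-3.094, 0.539, -0.001]
wrist_force: [1.7, 0.3, -0.4]
opening: 87.8
finger_force: 0.0
time: 2.6
position: [586.6, -211.6, 292.3]
tcp_rot: [-3.095, 0.541, -0.001]
wrist_force: [0.7, 1.8, 0.2]
opening: 87.5
finger_force: 0.0
time: 3.22
position: [586.0, -209.7, 292.2]
tcp_rot: [-2.523, 1.872, -0.0]
wrist_force: [-0.1, 1.0, -0.1]
opening: 87.7
finger_force: 0.0
time: 4.1
position: [586.0, -209.7, 292.2]
tcp_rot: [-1.437, 2.794, -0.0]
wrist_force: [-0.4, -0.4, 0.6]
opening: 87.6
finger_force: 0.0
4.1 [ 586.037 -209.679  292.184] -125.57698062009322 [-0.03   0.273 -0.111 -0.    -1.187 -0.591] 87.55697666163277
wing_grip 0.94 [ 432.229 -262.34    86.361]
wing_grip 0.93 [ 577.996 -210.134  123.967]
wing_grip 0.59 [ 756.524 -266.285    0.764]
{'fx': 371.64829954431775, 'fy': 371.64829954431775, 'cx': 313.9371263807459, 'cy': 233.26476594257824, 'rvec': array([-0.93 , -2.895, -0.373]), 'tvec': array([ 598.367, -196.962,  346.887])}
```

View pics/w1.png

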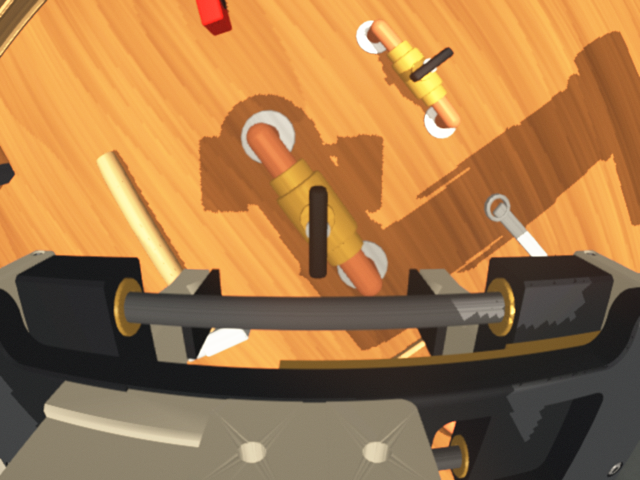

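The wrist picture shows the large bypass handle almost vertical, from (318,190) to (317,275), centred between the fingers at columns 185 and 445. I'll compute its pose from these pixels.

```bash
cat >> h.py <<'E'
def fray(u,v,z,c=None):
    c=c or camera_params('wrist');R=cv2.Rodrigues(np.array(c['rvec'],float))[0]
    o=-R.T@np.array(c['tvec'],float)
    dx,dy=u-c['cx'],v-c['cy'];r=np.hypot(dx,dy);th=r/c['fx']
    d=R.T@np.array([np.sin(th)*dx/r,np.sin(th)*dy/r,np.cos(th)])
    return o+d*(z-o[2])/d[2]
E
python3 - <<'E'
from h import *
im=cv2.imread('pics/w1.png');g=im[180:282,300:336].max(axis=2);v,u=np.nonzero(g<60)
P=np.array([fray(a+300,b+180,133)[:2] for a,b in zip(u,v)])
m=P.mean(0);e,V=np.linalg.eigh(np.cov((P-m).T));d=V[:,1]
print(len(P),m,np.degrees(np.arctan2(*d[::-1])),np.ptp((P-m)@d))
s=monitor.read_state();R=cv2.Rodrigues(np.array(s['tcp_rot'],float))[0]
print(R.T@(np.array([*m,173])-np.array(s['position'])))
E
```

```text
389 [ 583.21854538 -207.82969026] 55.35502029401561 64.93542989290381
[  0.13905285   3.376741   119.19946416]
```

```bash
python3 -m creep '[[0,0,-1,0,0.003,0.04,0],[0,0,0,0,0,0.04,0.5],[0,0,0,0,0,0.039,0.6],[0,0,0,0,0,0,0.7],[0,0,0,0,0,0,1],[0,0,0,0,0,0,1],[0,0,0,0,0,0,1],[0,0,0,0,0,0,1]]'
python3 -m creep '[[0,0,0,0,0,0,1],[0,0,0,0,0,0,1],[0,0,0,0,0,0,1]]'
```

```text
time: 5.2
position: [583.8, -208.0, 173.9]
tcp_rot: [-1.455, 2.783, -0.001]
wrist_force: [0.3, -0.3, -0.2]
opening: 23.4
finger_force: 0.0
time: 5.58
position: [583.9, -208.1, 173.5]
tcp_rot: [-1.455, 2.784, -0.001]
wrist_force: [1.7, -1.6, 2.6]
opening: 12.5
finger_force: 30.0
```

Gripped. Next I'll turn it clockwise about 54°, which is positive about tool z.

```bash
python3 -m creep '[[0,0,8,0,0,0,1],[0,0,8,0,0,0,1],[0,0,8,0,0,0,1],[0,0,8,0,0,0,1],[0,0,8,0,0,0,1],[0,0,0,0,0,0,1]]'
python3 -m creep '[[0,0,6,0,0,0,1],[0,0,5,0,0,0,1],[0,0,3,0,0,0,1],[0,0,0,0,0,0,1],[0,0,0,0,0,0,1]]'
python3 -c "
from h import *
s=monitor.read_state();R=cv2.Rodrigues(np.array(s['tcp_rot'],float))[0]
print(np.degrees(np.arctan2(R[1,0],R[0,0])),s['ft_torque'])"
```

```text
time: 6.32
position: [584.3, -208.6, 173.5]
tcp_rot: [-0.412, 3.113, -0.002]
wrist_force: [2.7, -5.3, -0.2]
opening: 12.7
finger_force: 30.0
time: 6.95
position: [584.4, -208.8, 173.5]
tcp_rot: [-0.033, 3.14, -0.002]
wrist_force: [3.4, -5.3, -0.4]
opening: 12.5
finger_force: 30.0
-178.81227793693674 [-2.02527101 -1.17185231 -0.1067323 ]
```

```bash
python3 -m creep '[[0,0,1.5,0,0,0,1],[0,0,0,0,0,0,1],[0,0,0,0,0,0,1]]'
python3 -c "
from h import *
s=monitor.read_state();R=cv2.Rodrigues(np.array(s['tcp_rot'],float))[0]
print(np.degrees(np.arctan2(R[1,0],R[0,0])),s['ft_torque'])"
python3 -m creep '[[0,0,0,0,0,0,0.3],[0,0,0,0,0,0,0.3],[0,0,0,0,0,0,0.3],[0,0,0,0,0,0,0.3],[0,0,0,0,0,-0.04,0],[0,0,0,0,0,-0.05,0],[0,0,0,0,0,-0.03,0],[0,0,0,0,0,0,0]]'
python3 - <<'E'
from h import *
s=monitor.read_state();R=cv2.Rodrigues(np.array(s['tcp_rot'],float))[0]
print(s['position'],np.degrees(np.arctan2(R[1,0],R[0,0])))
save('w2',grab_frame('wrist'))
E
```

```text
time: 7.32
position: [584.4, -208.8, 173.5]
tcp_rot: [0.007, 3.14, -0.002]
wrist_force: [2.6, -6.1, -1.2]
opening: 12.9
finger_force: 30.3
179.7596684446612 [-2.06147657 -1.12093362  0.50263859]
time: 8.32
position: [584.6, -208.1, 296.4]
tcp_rot: [0.008, 3.136, -0.001]
wrist_force: [-0.2, 0.1, -0.4]
opening: 85.0
finger_force: 0.0
[ 584.6390695  -208.06000501  296.35266164] 179.70399484729018
```

View pics/w2.png

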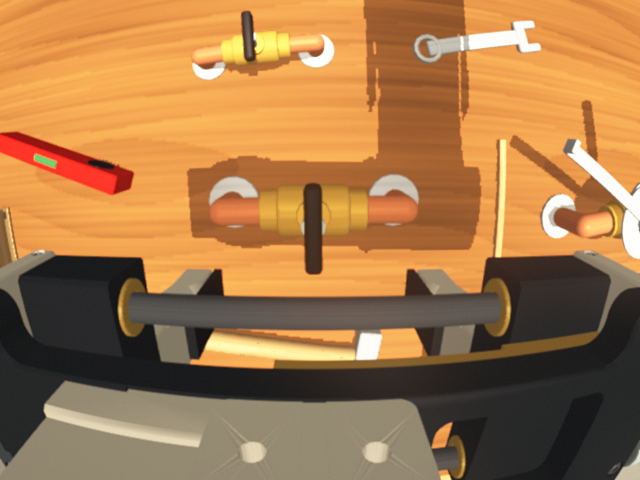

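The bypass handle is now vertical at (313,185)–(313,272), square across its horizontal pipe. Next is the lever.

```bash
python3 -m creep '[[0,0,0,0.0156,0.0515,0,0],[0,0,0,0.0156,0.0515,0,0],[0,0,0,0.0156,0.0515,0,0],[0,0,0,0.0156,0.0515,0,0],[0,0,0,0.0156,0.0515,0,0],[0,0,0,0.0156,0.0515,0,0],[0,0,0,0.0156,0.0515,0,0],[0,0,-6.5,0,0,0,0]]'
python3 -m creep '[[0,0,-6,0,0,0,0],[0,0,0,0,0,0,0],[0,0,0,0,0,0,0],[0,0,0,0,0,0,0]]'
python3 - <<'E'
from h import *
s=monitor.read_state();R=cv2.Rodrigues(np.array(s['tcp_rot'],float))[0]
print(s['position'],np.degrees(np.arctan2(R[1,0],R[0,0])))
save('w3',grab_frame('wrist'))
for t in ('lever_grip','pointer_tip','main_valve'):
    for d in mark_of('wrist',t): print(t,d['conf'],w('wrist',d['at']))
import json
c=camera_params('wrist');json.dump({k:(np.array(v).tolist()) for k,v in c.items()},open('c3.json','w'))
E
```

```text
time: 9.38
position: [475.0, 155.9, 292.0]
tcp_rot: [0.179, -3.135, 0.001]
wrist_force: [0.5, -0.8, -0.5]
opening: 87.7
finger_force: 0.0
time: 9.88
position: [476.4, 152.9, 292.9]
tcp_rot: [0.331, -3.124, 0.0]
wrist_force: [0.5, 0.2, 0.0]
opening: 87.4
finger_force: 0.0
[476.37900852 152.90702224 292.91218843] -167.91450540467503
lever_grip 0.57 [471.10410341 152.78949668 123.68841297]
pointer_tip 0.59 [509.99575788  29.95071577  93.05897339]
main_valve 0.57 [586.68564765 176.94694666   3.9880786 ]
```

View pics/w3.png

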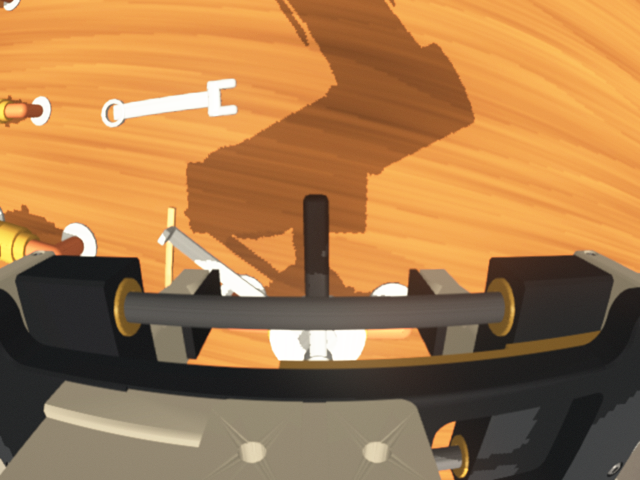

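The sleeve runs from its tip at (316,196) toward the hub at (318,348), midway between the fingers and almost aligned with the tool. The pointer tip is near (168,237).

```bash
python3 - <<'E'
from h import *
np.set_printoptions(precision=1,suppress=True)
f=lambda u,v,z: fray(u,v,z)[:2]
A=lambda d: np.degrees(np.arctan2(d[1],d[0]))%360
tip=f(316,196,130); mid=f(316,280,134); p=np.array([584.7,177.5])
print('tip',tip,'mid',mid,A(tip-mid),A(tip-p),np.linalg.norm(tip-p))
pt=f(168,237,103);print('ptr',pt,A(pt-p),np.linalg.norm(pt-p))
b=f(232,283,89);print('strip',b,A(b-p),A(pt-b))
s=monitor.read_state();R=cv2.Rodrigues(np.array(s['tcp_rot'],float))[0]
print(R.T@(np.array([*((tip+mid)/2),0])-np.array(s['position'])))
E
```

```text
tip [448.8 148.5] mid [508.6 161.5] 192.24903113090804 192.04581149052163 138.92723121391163
ptr [511.2  35.9] 242.5657673447024 159.54341260708594
strip [545.2  94.2] 244.6497244115604 239.7216081014865
[ -2.6   1.4 293.2]
```

```bash
python3 -m creep '[[0,0,0,0,0.0014,0.04,0],[0,0,0,0,0,0.04,0.4],[0,0,0,0,0,0.039,0.6],[0,0,0,0,0,0,0.7],[0,0,0,0,0,0,1],[0,0,0,0,0,0,1],[0,0,0,0,0,0,1],[0,0,0,0,0,0,1]]'
python3 -m creep '[[0,0,0,0,0,0,1],[0,0,0,0,0,0,1]]'
python3 -m creep '[[0,0,-5.6,-0.0005,-0.0109,0,1],[0,0,-5.6,-0.0005,-0.0109,0,1],[0,0,-5.6,-0.0005,-0.0109,0,1],[0,0,0,0,0,0,1],[0,0,0,0,0,0,1]]'
python3 -c "
from h import *
s=monitor.read_state();R=cv2.Rodrigues(np.array(s['tcp_rot'],float))[0]
d=np.array(s['position'])[:2]-[584.7,177.5]
print(np.degrees(np.arctan2(R[1,0],R[0,0]))%360,np.degrees(np.arctan2(d[1],d[0]))%360,np.linalg.norm(d),s['ft_torque'])"
```

```text
time: 11.08
position: [476.3, 154.7, 174.8]
tcp_rot: [-0.333, 3.123, 0.001]
wrist_force: [-0.6, -0.6, -0.1]
opening: 22.6
finger_force: 0.0
time: 11.32
position: [476.2, 154.6, 174.6]
tcp_rot: [-0.334, 3.123, -0.0]
wrist_force: [-1.8, -0.6, 5.6]
opening: 17.8
finger_force: 30.0
time: 11.95
position: [487.9, 124.2, 174.6]
tcp_rot: [-0.783, 3.041, -0.0]
wrist_force: [0.7, -0.4, 5.8]
opening: 17.5
finger_force: 30.0
208.88030401313978 208.83513365000712 110.521117176991 [-0.21160306 -0.3915081   0.24052814]
```

```bash
python3 -m creep '[[0,0,-5.6,-0.0005,-0.0108,0,1],[0,0,-5.6,-0.0005,-0.0108,0,1],[0,0,-5.6,-0.0005,-0.0108,0,1],[0,0,-5.6,-0.0005,-0.0108,0,1],[0,0,-5.6,-0.0005,-0.0108,0,1],[0,0,-5.6,-0.0005,-0.0108,0,1],[0,0,0,0,0,0,1],[0,0,0,0,0,0,1]]'
python3 - <<'E'
from h import *
s=monitor.read_state();R=cv2.Rodrigues(np.array(s['tcp_rot'],float))[0]
d=np.array(s['position'])[:2]-[584.7,177.5]
print(np.degrees(np.arctan2(R[1,0],R[0,0]))%360,np.degrees(np.arctan2(d[1],d[0]))%360,np.linalg.norm(d))
E
python3 -m creep '[[0,0,0,0,0,0,0.4],[0,0,0,0,0,0,0.4],[0,0,0,0,0,0,0.4],[0,0,0,0,0,0,0.4],[0,0,0,0,0,-0.04,0.4],[0,0,0,0,0,-0.06,0],[0,0,0,0,0,-0.06,0],[0,0,0,0,0,0,0]]'
python3 - <<'E'
from h import *
s=monitor.read_state();print(s['position'])
save('w4',grab_frame('wrist'))
E
```

```text
time: 12.95
position: [534.0, 79.8, 174.6]
tcp_rot: [-1.629, 2.684, -0.001]
wrist_force: [4.3, -0.6, 3.9]
opening: 17.7
finger_force: 30.0
242.49475294592537 242.56930771303337 110.11480458580455
time: 13.95
position: [534.9, 79.7, 339.6]
tcp_rot: [-1.627, 2.676, -0.003]
wrist_force: [0.5, 0.1, -1.3]
opening: 77.0
finger_force: 0.0
[534.92668938  79.71057908 339.64728742]
```

View pics/w4.png

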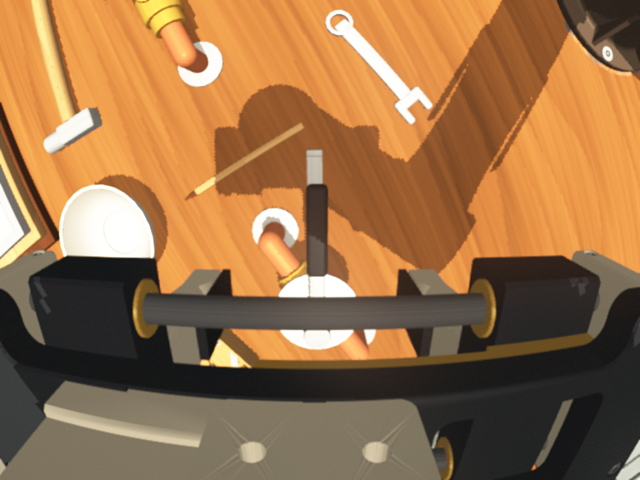

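The sleeve tip is at (317,186) and the pointer tip at (314,153), so the two are nearly in line. I'll check the angle before handing in.

```bash
python3 - <<'E'
from h import *
A=lambda d: np.degrees(np.arctan2(d[1],d[0]))%360
p=np.array([584.7,177.5])
t=fray(317,188,132)[:2];m=fray(316.5,265,134)[:2];q=fray(314.5,155,103)[:2]
print(A(t-p),A(t-m),A(q-p),np.linalg.norm(t-p),np.linalg.norm(q-p))
E
```

```text
241.63503619604265 242.35459705625905 242.51168628554552 137.59630139365797 162.82344133085357
```

Lever and pointer agree to within 1°, so I'm handing in.

```bash
python3 -c "
from station import *
print(workorder.hand_in())"
```

```text
the job is handed in; nothing more can be done
None
```

The bypass is shut square across its pipe, the long lever lies within about 1° of the memory pointer by my last measurement, and the job is handed in (no verdict came back).

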